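# Take the vial basket off the rinse rod and stand it on the lift stage

## Robot

A 6-joint arm with a two-finger parallel gripper is mounted at the origin on a cart in front of the work surface, level with it; the furniture and walls round the work are solid. World frame = base frame: x ahead of the robot, y to its left, z up, the work surface at z = 0. Lengths are in m, angles in rad, forces in N, time in s.
With the tool pointing down it reaches from about 0.275 to 0.725 m from the base axis. Payload 5.6 kg.
Tool frame: the origin (TCP) lies on the centre line of the jaws, within the pads' length; the fingertips stand 11 mm ahead of it and the grasp point (between the pads) lies 8 mm behind it; z points along the fingers, y is the line along which they close (so a half turn about z gives the same grasp; the last joint's range is limited). The gripper opens to 85 mm and grips with 20 to 120 N. Pads are 22 mm wide; open, the fingers measure 114 mm over their backs; the gripper's body (76 mm by 85 mm) begins 54 mm behind the grasp point. The pads swing forward as they close: fully open they stand 13 mm farther back than shut.
Start: joints at [1.537, 0.255, 0.108, 0, -1.424, -0.285], TCP at [0.172, 0.522, 0.242] pointing down, gripper open.
Joint ranges: [-2.95, 2.95], [-1.21, 1.97], [-1.09, 1.5], [-2.87, 1.71], [-2.94, -0.07], [-3.05, 3.05]. Speed limits (rad/s): [2.57, 2.57, 3.14, 3.14, 3.14, 3.14].

## Interface

Orientations are given as a 3x3 rotation matrix whose columns are the frame's x, y, z axes.
In Python, from plant import movep, move_straight, move_joints, move_gripper, wait, inverse_kinematics, observe, capture, camera_model, MotionError, job_done gives the robot as it stands. The module is installed in compiled form; this text tells all that it offers. Calls block until the motion is done:
- movep(position, orientation): joint-space move of the TCP to a pose.
- move_straight(position, orientation=None, v=0.15, threshold=None): straight line of the TCP; orientation=None keeps the orientation; v is the mean speed in m/s. With threshold (N) it stops when the force on the tool has changed by that much, and returns True; else False.
- move_joints(angles): joint-space move.
- move_gripper(opening): finger opening in m; the grip force is fixed at half the most; returns when the fingers have stopped.
- wait(seconds).
- inverse_kinematics(position, orientation): joint angles nearest the present ones, or None.
- observe(): the state.
- capture(name): name is "scene" or "side" or "wrist"; returns the picture (400x640x3 uint8, red, green, blue); there is no depth.
- camera_model(name): a dict with "K" (3x3 intrinsics, pixels), "pose" (4x4, takes a point from camera to world coordinates). Camera axes: x right, y up, looking along -z (the intrinsics and any distortion apply to the point x, -y, -z); pixel columns grow to the right and rows downward; lengths in m; the calibration is good to about 2 mm. The wrist camera is an equidistant fisheye: a pixel r from the principal point sees the ray r / f radians off the axis. A picture is of the moment at which its call begins: read the wrist's pose just before it. camera_model takes no time and is no camera call; for the wrist camera it gives the pose at the moment of the call.
A pose or a line that the arm cannot do raises MotionError and nothing moves.
- job_done(): hands the job in; it is judged then, once.
The state is a dict: "t": time; "q": joint angles; "joint_velocities": joint speeds; "joint_torque": joint torques, N m; "tool_pos": TCP position; "tool_rot": TCP orientation; "contact_force": force on the tool from outside, world axes, zero at the start; "wrist_torque": the same for the moment, N m; "width": finger opening in m; "gripper_force": force on a finger pad.
Only numpy, scipy, OpenCV 4.12 (cv2) and the standard library are available. Lean on these libraries where they do the work, as an engineer would, in place of code of your own. Each camera call takes 0.05 s, during which the arm holds its last target. There are 200 camera calls.

## Task

The wire basket of rinsed vials still hangs by its two eyes on the rinse stand's rod, under the rinse head. Draw it out along the rod from under the head, take it by the middle of its grip bar, slide it off the rod's open end and carry it level to the lift stage, whose plate is at whatever height it was last wound to. Set it down gently in the middle of that plate with every vial still standing in it, let go, and do not push the other things on the bench about.

Things in the scene. Friction and masses are not known exactly. Their poses are not given: they have to be found in the camera images.
- rinse_stand: Fixed steel rinse stand: drip tray 340x150 mm, rim 18 mm high, with a post (16 mm thick, 375 mm tall) at x = +170 mm. Origin on the bench under the rod; x axis along the rod from its open end towards the post, z up. The level hanger rod is 12 mm thick, axis 225 mm above the bench, from a boss head on the post (face at x = +154 mm) to a plain open end at x = -160 mm
- rod_end (a point): centre of the open end of the hanger rod (stand x = -160 mm, 225 mm above the bench)
- rinse_head (a point): centre of the underside of the rinse head, a fixed steel disc 106 mm across, 30 mm high, on a pipe over the rod at stand x = +88 mm; underside 282 mm above the bench. At the start it overhangs the basket's post-side half, so a gripper cannot come down on the middle of the grip bar
- basket: Loose steel wire basket, open on top, 180 mm long (x, along the rod; -x end towards the open end), 90 mm wide (y), walls 42 mm high, 3 mm thick, floor 4 mm, about 0.45 kg. Origin: centre of its underside, z up. It hangs on the rod by an eye in each end plate, underside about 107 mm above the bench, free to slide along the rod and swing about it
- basket_eye_front (a point): centre of the closed round eye (25 mm across, 112 mm above the underside) in the -x end plate; a like eye is in the +x plate. Plates: steel sheet 4 mm thick, from 86 to 90 mm either side of the basket's middle, 166 mm high, 64 mm wide (y) above the walls. Hanging, the eye's centre is 6 mm below the rod's axis. If one eye leaves the rod while nothing holds the basket, it tips
- basket_grip (a point): middle of the grip bar that joins the end plates above the rod: along the basket's x, 174 mm long, 10 mm thick (y), 16 mm high, centre 154 mm above the basket's underside, straight over the centre of mass; 22 mm of free height between bar and rod
- vial_1: one of four alike loose screw-cap vials, 23 mm across, 48 mm tall, 18 g, standing on the basket's floor; origin: centre of its base, z up along the vial
- vial_2: one of four alike loose screw-cap vials, 23 mm across, 48 mm tall, 18 g, standing on the basket's floor; origin: centre of its base, z up along the vial
- vial_3: one of four alike loose screw-cap vials, 23 mm across, 48 mm tall, 18 g, standing on the basket's floor; origin: centre of its base, z up along the vial
- vial_4: one of four alike loose screw-cap vials, 23 mm across, 48 mm tall, 18 g, standing on the basket's floor; origin: centre of its base, z up along the vial
- lift_stage: Fixed lift stage: grey base 198x198 mm, 29 mm high, black handwheel at its -x side, and above it a flat steel plate 200x200 mm, centred over the base and parallel to it, on posts. Origin: on the bench under the plate's centre, z up. The plate's top stands wherever it was last wound, 52 to 90 mm above the bench; this height is not reported
- stage_axis (a point): the point of the lift stage's base on the bench straight below the plate's centre. The plate rests on rubber buffers: it yields 1 mm for each 6 N and meets its stop at 4 mm. Landing with over 20 N, or letting go more than 2 mm above it, is too rough; the loaded basket weighs 4 to 7 N
- large_bottle: large white reagent bottle, 86 mm across, 167 mm tall, loose bystander on the bench, not part of the job; origin: under its middle
- small_bottle: white reagent bottle, 62 mm across, 120 mm tall, loose bystander on the bench, not part of the job; origin: under its middle
- timer: small standing bench timer, 64 mm square, 24 mm thick, loose bystander on the bench, not part of the job; origin: under its middle
- dish: covered petri dish, 94 mm across, 17 mm high, loose bystander on the bench, not part of the job; origin: under its middle
- pipette: pipette lying on its side, 243 mm long, loose bystander on the bench, not part of the job; origin: under its middle

How it is judged:
On the way, in this order (a step that is already met when the one before it is completed fails the run):
1. the basket has been slid out along the rod from under the rinse head, still level on the rod with both eyes (x of basket_grip in the frame of rinse_stand between -0.075 and 0 m and angle between basket's own z axis and vertical below 0.2 rad), for 0.1 s.
2. the basket is wholly off the rod's open end, level (x of basket_grip in the frame of rinse_stand below -0.25 m and angle between basket's own z axis and vertical below 0.2 rad), for 0.1 s.
At the end, for the whole second after the job is handed in: the basket stands released and at rest on the lift stage's plate, upright within 0.06 rad, its middle within 30 mm of the plate's middle, and all four vials stand upright (within 0.12 rad) on its floor (contact force between basket and lift_stage above 2 N and horizontal distance between basket and stage_axis below 0.03 m and angle between basket's own z axis and vertical below 0.06 rad and linear speed of basket below 0.02 m/s and contact force between the fingers and basket below 0.1 N and angle between each of vial_1, vial_2, vial_3, vial_4's own z axis and vertical below 0.12 rad and distance between each of vial_1, vial_2, vial_3, vial_4 and basket below 0.1 m and y of vial_1 in the frame of basket between -0.045 and 0.045 m and z of each of vial_1, vial_2, vial_3, vial_4 in the frame of basket below 0.02 m and y of vial_2 in the frame of basket between -0.045 and 0.045 m and y of vial_3 in the frame of basket between -0.045 and 0.045 m and y of vial_4 in the frame of basket between -0.045 and 0.045 m); the robot touches nothing.
It fails at once if the basket is tilted by more than 0.25 rad (angle between basket's own z axis and vertical above 0.25 rad).
It fails at once if the basket is let fall: off the rod, not held and moving faster than 0.2 m/s (a drop of more than about 2 mm) (x of basket_grip in the frame of rinse_stand below -0.2 m and contact force between the fingers and basket below 0.1 N and linear speed of basket above 0.2 m/s).
It fails at once if the basket lands or is pressed on the lift stage with more than 20 N (contact force between basket and lift_stage above 20 N).
It fails at once if a bystander is moved by more than 30 mm (distance of any of large_bottle, small_bottle, timer, dish, pipette from where it was at the start of the episode above 0.03 m).
It also fails if it takes over 58 s, if anything falls off the work surface, if the arm or the gripper's body presses on something with over 40 N, if the wrist force passes 120 N, or if a joint passes its speed limit or range.

## Working session

There is one attempt and no reset: what is moved stays moved. The work goes in short steps, each a Python script; the robot and the scene stay as the last script left them, time stands still between calls to the robot, and variables do not carry over. Pictures are saved under pics/ and viewed, at most 10 in all, crops included, and the job is handed in when it is done.

```bash
mkdir -p pics; python3 - <<'E'
from plant import *
import cv2,numpy as np
for n in ["scene","side","wrist"]:
    im=capture(n); cv2.imwrite(f"pics/{n}0.png",im[:,:,::-1])
    m=camera_model(n); print(n,np.round(m["K"],1).tolist(),np.round(m["pose"],3).tolist(),[k for k in m])
o=observe();print(o["t"],np.round(o["tool_rot"],3).tolist(),o["tool_pos"])
E
```

```text
scene [[510.7, 0.0, 322.6], [0.0, 510.7, 202.6], [0.0, 0.0, 1.0]] [[0.637, 0.502, -0.585, -0.573], [-0.771, 0.401, -0.495, -0.827], [-0.013, 0.766, 0.642, 1.344], [0.0, 0.0, 0.0, 1.0]] ['K', 'pose']
side [[378.6, 0.0, 307.8], [0.0, 378.6, 203.5], [0.0, 0.0, 1.0]] [[0.972, 0.103, -0.213, 0.215], [-0.236, 0.405, -0.883, -1.125], [-0.005, 0.908, 0.418, 0.727], [0.0, 0.0, 0.0, 1.0]] ['K', 'pose']
wrist [[309.7, 0.0, 315.7], [0.0, 309.7, 198.8], [0.0, 0.0, 1.0]] [[-0.313, 0.917, 0.247, 0.234], [-0.95, -0.303, -0.079, 0.502], [0.003, -0.259, 0.966, 0.372], [0.0, 0.0, 0.0, 1.0]] ['K', 'pose']
0.15 [[0.95, -0.313, -0.0], [-0.313, -0.95, -0.001], [0.0, 0.001, -1.0]] [0.17223269 0.52197354 0.24163212]
```

View pics/scene0.png

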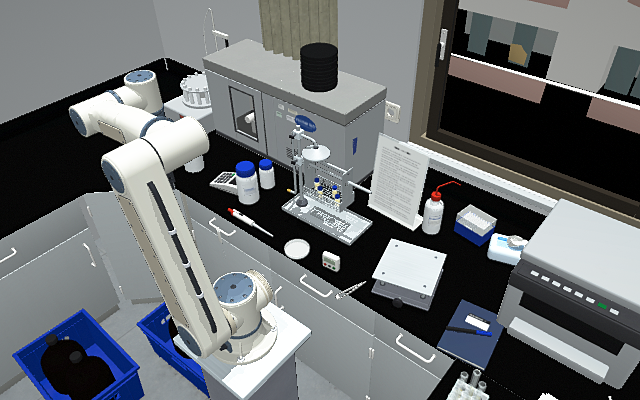

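View pics/side0.png

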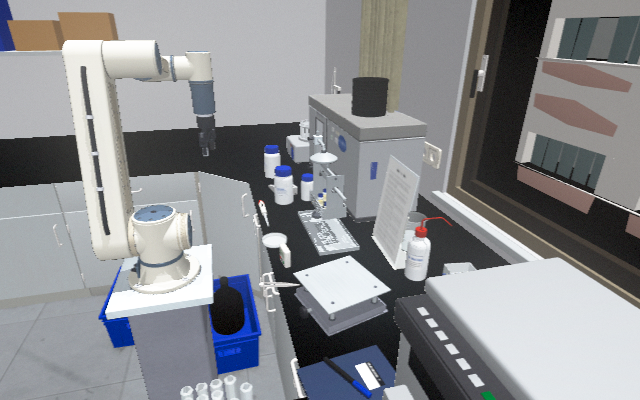

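The scene view shows the stand around (325,190), basket at (325,190), and stage plate around (410,265). The side view shows the stand at (325,215) and the plate at (341,284). I'll zoom in on both.

```bash
python3 - <<'E'
import cv2,numpy as np
a=cv2.imread("pics/scene0.png")[120:315,275:450];b=cv2.imread("pics/side0.png")[145:340,297:387]
f=lambda i:cv2.resize(i,None,fx=3,fy=3,interpolation=cv2.INTER_CUBIC)
cv2.imwrite("pics/z1.png",np.hstack([f(a),f(b)]))
a=cv2.imread("pics/scene0.png")[110:230,280:380];b=cv2.imread("pics/side0.png")[140:240,300:360]
f=lambda i:cv2.resize(i,(int(i.shape[1]*5),600 if i.shape[0]==120 else 500),interpolation=cv2.INTER_CUBIC)
a=f(a);b=f(b);b=np.vstack([b,np.zeros((100,300,3),np.uint8)])
cv2.imwrite("pics/z2.png",np.hstack([a,b]))
E
```

```text
(no output)
```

View pics/z1.png

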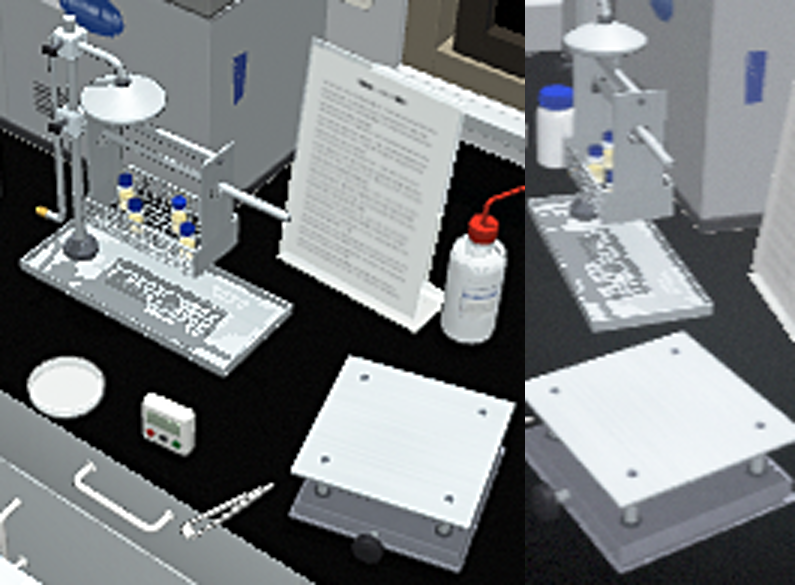

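View pics/z2.png

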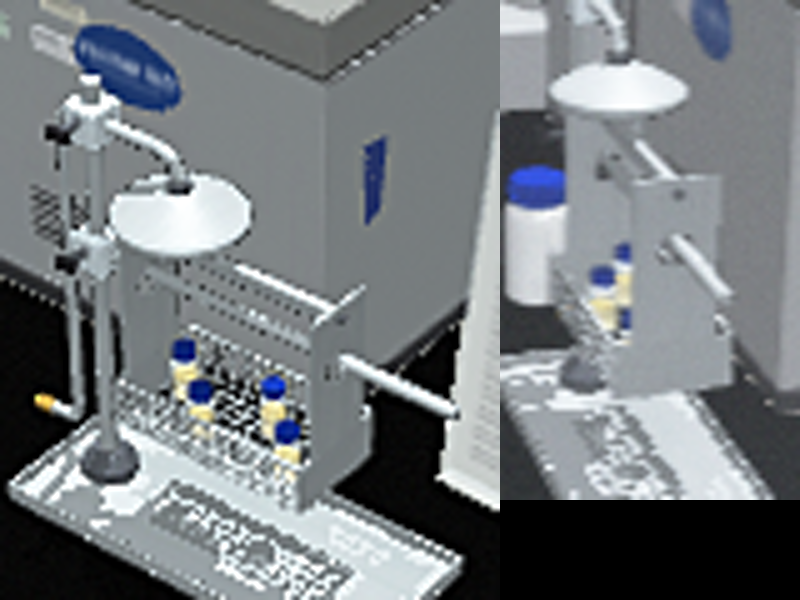

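The crops give matching points. Scene: rod end (371,192), bar end (348,172), plate corners (392,239), (447,254), (431,295) and (372,278). Side: rod end (345,198), bar end (330,176), and plate corners. I'll triangulate them next, refining the plate with masks.

```bash
cat > h.py <<'E'
import numpy as np, cv2
from plant import *
def ray(cam,u,v,m=None):
    m=m or camera_model(cam);K,P=m["K"],m["pose"];x,y=(u-K[0][2])/K[0][0],(v-K[1][2])/K[1][1]
    if cam=="wrist":
        r=np.hypot(x,y);s=np.sin(r)/max(r,1e-9);d=np.array([x*s,-y*s,-np.cos(r)])
    else: d=np.array([x,-y,-1.])
    d=P[:3,:3]@d;return P[:3,3],d/np.linalg.norm(d)
def tri(rs):
    A=sum(np.eye(3)-np.outer(d,d) for _,d in rs);b=sum((np.eye(3)-np.outer(d,d))@o for o,d in rs)
    X=np.linalg.solve(A,b);return X,max(np.linalg.norm((np.eye(3)-np.outer(d,d))@(X-o)) for o,d in rs)
def onz(r,z): o,d=r;return o+d*(z-o[2])/d[2]
E
python3 - <<'E'
from h import *
np.set_printoptions(precision=4,suppress=True)
S=lambda p:ray("scene",*p);D=lambda p:ray("side",*p)
for n,a,b in [("rodend",(371,192),(345,198.4)),("bar",(348,172),(329.6,176)),("c1",(391.7,238.7),(350.3,256)),("c2",(447,254.3),(389,289)),("c3",(430.7,295),(330.3,312.7)),("c4",(372.3,278),(298,277.7)),("tray1",(350,244),(320.3,254)),("tray2",(372,222.3),(359.3,248.3))]:
    print(n,*tri([S(a),D(b)]))
# refined plate quads by mask
for cam,seed in [("scene",(410,265)),("side",(341,284))]:
    g=cv2.imread(f"pics/{cam}0.png");hs=cv2.cvtColor(g,cv2.COLOR_BGR2GRAY);m=(hs>150).astype(np.uint8)
    m=cv2.morphologyEx(m,cv2.MORPH_CLOSE,np.ones((5,5)));_,L=cv2.connectedComponents(m)
    c=cv2.findContours((L==L[seed[1],seed[0]]).astype(np.uint8),0,2)[0][0]
    print(cam,cv2.contourArea(c),cv2.approxPolyDP(cv2.convexHull(c),4,True)[:,0].tolist())
for p in [(281.7,207.3),(350,244),(372,222.3)]: print("tray z.018",onz(S(p),.018))
for n,p,z in [("dish",(297,249),.017),("timer",(331,267),.0),("large bottle top",(245,168),.167),("paper corner",(414,229),0),("redbottle",(432,232),0)]: print(n,onz(S(p),z))
E
```

```text
rodend [ 0.5945 -0.0619  0.2277] 0.0008329676194111773
bar [0.5708 0.0242 0.2812] 0.005104157131680277
c1 [ 0.5812 -0.1699  0.0772] 0.0006434863394942143
c2 [ 0.6232 -0.3649  0.0881] 0.0008689780389440326
c3 [ 0.4436 -0.4085  0.0788] 0.0008445941282698732
c4 [ 0.4029 -0.2133  0.0562] 0.0005765669636268366
tray1 [ 0.5227 -0.0303  0.0087] 2.136201581906153e-05
tray2 [ 0.6712 -0.0243  0.0073] 0.0010923680970770264
scene 2561.0 [[391, 239], [446, 254], [433, 295], [372, 277]]
side 109836.0 [[326, 0], [426, 123], [384, 304], [284, 399], [0, 396], [0, 51], [8, 0]]
tray z.018 [0.51   0.3032 0.018 ]
tray z.018 [ 0.515  -0.0358  0.018 ]
tray z.018 [ 0.6627 -0.0301  0.018 ]
dish [0.3741 0.0998 0.017 ]
timer [ 0.395  -0.0427  0.    ]
large bottle top [0.4718 0.4508 0.167 ]
paper corner [ 0.749  -0.1672  0.    ]
redbottle [ 0.7775 -0.2295  0.    ]
```

Triangulation puts the rod end at about (0.594,-0.062,0.228), with the rod running along +y, and the plate centre at about (0.513,-0.289,0.075). Next I'll take two wrist views that each cover both the basket and the stage.

```bash
python3 - <<'E'
from h import *
import json
R=np.array([[0,-1,0],[-1,0,0],[0,0,-1.]])
move_straight([0.19,0.50,0.44],v=0.25)
M={}
for i,p in enumerate([[0.58,-0.03,0.43],[0.48,-0.14,0.43]]):
    print(np.round(inverse_kinematics(p,R),3))
    movep(p,R) if i==0 else move_straight(p,R,v=.2)
    wait(.3)
    m=camera_model("wrist");im=capture("wrist");cv2.imwrite(f"pics/w{i+1}.png",im[:,:,::-1]);M[i+1]={k:np.array(v).tolist() for k,v in m.items()}
json.dump(M,open("w.json","w"));o=observe();print(o["t"],o["tool_pos"])
E
```

```text
[ 0.217  0.367  0.743  0.    -1.946 -0.217]
[ 0.03   0.18   0.486  0.    -1.877 -0.03 ]
5.0333 [ 0.48039401 -0.13961061  0.42971156]
```

View pics/w1.png

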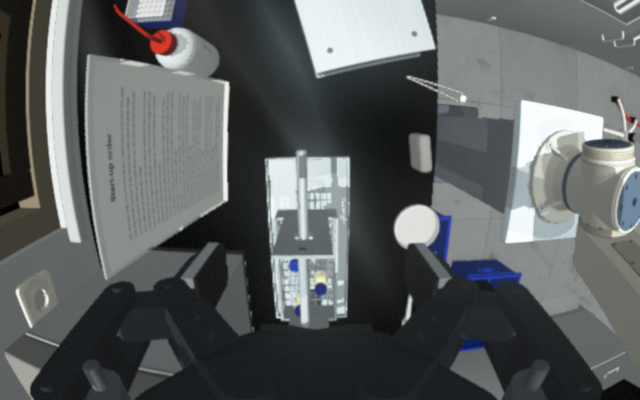

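View pics/w2.png

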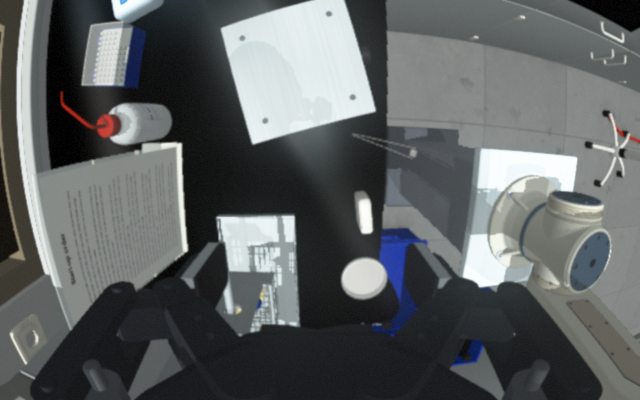

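Wrist view 1 shows the rod end at (302,151), the front end plate's top edge at about (273–333, 256), and the bar at (305,260–320). View 2 shows the plate holes at (265,121), (242,37), (329,14) and (352,97). I'll triangulate from these.

```bash
python3 - <<'E'
from h import *
import json
np.set_printoptions(precision=4,suppress=True)
M={int(k):{a:np.array(b) for a,b in v.items()} for k,v in json.load(open("w.json")).items()}
W=lambda i,p:ray("wrist",*p,m=M[i]);S=lambda p:ray("scene",*p);D=lambda p:ray("side",*p)
H=[]
for w,s,d in zip([(265,121),(242,37),(329,14),(352,97)],[(396.3,245.7),(436,257),(424.7,286.3),(383.3,273.3)],[(346.7,262),(375.3,286.7),(332.7,302.7),(306.7,275.3)]):
    a=tri([W(2,w),S(s),D(d)]);print(a);H.append(a[0])
print("centre",np.mean(H,0))
print("rodend",tri([W(1,(302,151)),S((371,192)),D((345,198.4))]), tri([W(1,(302,151)),S((371,192))])[0],onz(W(1,(302,151)),.228))
print("plate top corners",*[onz(W(1,p),.273) for p in [(273,253),(333,257)]])
print("bar pts",*[onz(W(1,p),.269) for p in [(305,262),(305,300),(304,318)]],"rod",*[onz(W(1,p),.231) for p in [(302,155),(302,200),(303,240)]])
print("bar tri front end", tri([W(1,(305,257)),S((348,172)),D((329.6,176))]))
# subpixel column centres of bright bar/rod rows
g=cv2.imread("pics/w1.png",0).astype(int)
for r in (165,185,205,265,280,295): print(r,g[r,290:322].tolist())
print(g[225:270,285].tolist())
E
```

```text
(array([ 0.5583, -0.2024,  0.0798]), np.float64(0.0013515077787475925))
(array([ 0.5949, -0.3386,  0.0811]), np.float64(0.0013450926618213206))
(array([ 0.4602, -0.3744,  0.0799]), np.float64(0.0020862740596029454))
(array([ 0.4238, -0.2395,  0.0795]), np.float64(0.0015083237356792014))
centre [ 0.5093 -0.2887  0.0801]
rodend (array([ 0.5947, -0.0604,  0.227 ]), np.float64(0.0013997030326755031)) [ 0.5945 -0.0603  0.2261] [ 0.5938 -0.0594  0.228 ]
plate top corners [0.6228 0.0393 0.273 ] [0.5613 0.0435 0.273 ]
bar pts [0.5902 0.0512 0.269 ] [0.5908 0.0991 0.269 ] [0.5924 0.1246 0.269 ] rod [ 0.5937 -0.0554  0.231 ] [ 0.5941 -0.0056  0.231 ] [0.5935 0.0419 0.231 ]
bar tri front end (array([0.5839, 0.0405, 0.2717]), np.float64(0.010819720736283537))
165 [236, 235, 235, 233, 229, 214, 188, 173, 170, 147, 131, 132, 133, 133, 130, 130, 156, 194, 220, 224, 225, 223, 224, 221, 221, 223, 223, 223, 223, 224, 221, 221]
185 [234, 233, 234, 233, 232, 228, 211, 183, 183, 199, 219, 231, 232, 220, 192, 168, 159, 191, 225, 230, 228, 230, 230, 231, 232, 231, 231, 228, 225, 227, 228, 227]
205 [234, 233, 232, 232, 231, 227, 216, 193, 170, 163, 196, 227, 233, 224, 204, 179, 165, 165, 170, 178, 215, 226, 226, 210, 167, 174, 218, 230, 226, 214, 191, 209]
265 [86, 80, 77, 76, 77, 77, 79, 110, 162, 194, 212, 216, 215, 211, 204, 186, 154, 124, 124, 132, 134, 130, 131, 135, 135, 129, 131, 141, 147, 143, 133, 131]
280 [189, 205, 210, 207, 197, 190, 197, 201, 184, 184, 203, 214, 214, 213, 209, 196, 174, 146, 128, 149, 193, 212, 210, 193, 181, 197, 225, 240, 244, 244, 242, 241]
295 [216, 208, 217, 226, 224, 214, 202, 202, 204, 200, 197, 207, 211, 213, 214, 212, 198, 168, 127, 115, 107, 98, 94, 94, 100, 108, 99, 87, 79, 74, 82, 108]
[100, 102, 101, 101, 100, 101, 99, 99, 101, 99, 98, 98, 96, 97, 98, 97, 96, 98, 95, 97, 94, 96, 96, 95, 97, 98, 96, 96, 101, 114, 156, 193, 208, 213, 215, 202, 168, 167, 198, 214, 217, 217, 215, 207, 173]
```

The plate centre is (0.509,-0.289) with its top at 0.080. The rod runs along +y at x≈0.594 and its end is at y=-0.060. The basket middle is at y≈0.131, which is stand x≈+0.031. I'll grip the bar near its front end and draw the basket out 76 mm.

```bash
python3 - <<'E'
from h import *
R=np.array([[0,-1,0],[-1,0,0],[0,0,-1.]])
def st(n):
    o=observe();print(n,round(o["t"],2),np.round(o["tool_pos"],4),np.round(o["contact_force"],2),np.round(o["wrist_torque"],2),round(o["width"],4),o["gripper_force"])
move_straight([.594,.068,.43],R,v=.2)
print(move_straight([.594,.068,.256],R,v=.1,threshold=8)); st("down")
move_gripper(0.0); st("grip")
move_straight([.594,-.008,.256],R,v=.04); st("pulled")
wait(.2)
move_gripper(0.06); st("open")
move_straight([.594,-.008,.34],R,v=.12)
move_straight([.594,-.05,.43],R,v=.2); wait(.2)
import json
m=camera_model("wrist");im=capture("wrist");cv2.imwrite("pics/w3.png",im[:,:,::-1]);json.dump({k:np.array(v).tolist() for k,v in m.items()},open("w3.json","w"))
E
```

```text
False
down 8.26 [0.5942 0.068  0.2565] [0.31 0.12 0.06] [0.04 0.03 0.03] 0.0854 0.0
grip 8.94 [0.5939 0.068  0.2561] [-1.28 -0.43  1.16] [ 0.07  0.42 -0.03] 0.0089 59.021978974342346
pulled 10.99 [ 0.5941 -0.0079  0.2561] [0.86 3.82 2.48] [ 1.31 -0.47 -0.01] 0.0087 59.2660117149353
open 11.73 [ 0.5939 -0.0082  0.2559] [-0.1  -0.39 -0.2 ] [-0.06 -0.04  0.02] 0.06 0.0
```

View pics/w3.png

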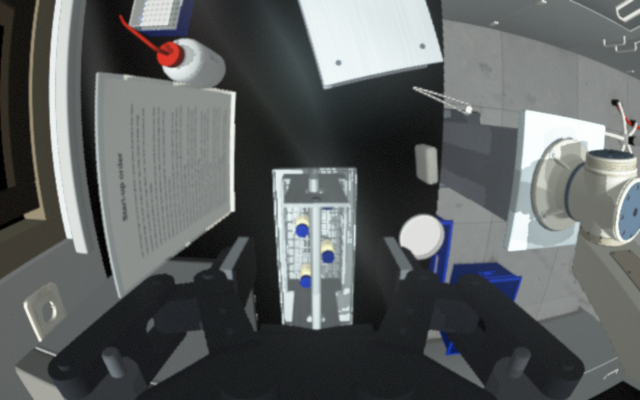

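The basket is out, with its front plate's top edge at about row 203 (columns 285–347), and the visible vials are standing. I'll compute its middle, grip there, lift 6 mm and slide it off the rod.

```bash
cat >> h.py <<'E'
R0=np.array([[0,-1,0],[-1,0,0],[0,0,-1.]])
def st(n):
    o=observe();print(n,round(o["t"],2),np.round(o["tool_pos"],4),np.round(o["contact_force"],2),np.round(o["wrist_torque"],2),round(o["width"],4),round(o["gripper_force"],1))
E
python3 - <<'E'
from h import *
import json
m={k:np.array(v) for k,v in json.load(open("w3.json")).items()}
g=cv2.imread("pics/w3.png",0);print(g[192:212,300].tolist(),g[215,305:330].tolist())
p=[onz(ray("wrist",u,v,m),.273) for u,v in [(285,203),(347,203),(316,203)]];print(np.round(p,4))
print(np.round(onz(ray("wrist",317,215,m),.269),4))
mid=p[2][1]+.090; print("mid",mid)
if abs(mid-.055)>.012: raise SystemExit("check")
y=.055 if abs(mid-.055)<.004 else mid
move_straight([.594,y,.43],R0,v=.15)
print(move_straight([.594,y,.256],R0,v=.1,threshold=8)); st("down")
move_gripper(0.0); st("grip")
move_straight([.594,y,.262],R0,v=.02); wait(.3); st("lift")
E
```

```text
[98, 99, 98, 97, 98, 97, 97, 99, 98, 103, 124, 169, 211, 222, 219, 212, 207, 206, 203, 194] [179, 170, 157, 151, 151, 165, 174, 191, 217, 228, 225, 222, 217, 205, 184, 168, 178, 207, 223, 229, 227, 198, 216, 226, 220]
[[ 0.622  -0.0343  0.273 ]
 [ 0.5624 -0.0343  0.273 ]
 [ 0.5922 -0.0343  0.273 ]]
[ 0.5912 -0.0209  0.269 ]
mid 0.05570914248749645
False
down 16.23 [0.5943 0.055  0.2566] [ 0.62 -0.68  0.58] [-0.01  0.01  0.04] 0.06 0.0
grip 16.73 [0.5941 0.055  0.2562] [-0.33  0.18  1.42] [ 0.   -0.07 -0.13] 0.0086 60.2
lift 17.48 [0.5939 0.055  0.2619] [-0.34  0.32 -5.61] [-0.04 -0.04 -0.07] 0.0083 59.2
```

```bash
python3 - <<'E'
from h import *
print(move_straight([.594,-.10,.262],R0,v=.06,threshold=8)); st("slide")
if observe()["tool_pos"][1]<-.095:
    print(move_straight([.594,-.24,.262],R0,v=.07,threshold=8)); wait(.2); st("off")
    if observe()["tool_pos"][1]<-.235:
        a=np.radians(15);c,s=np.cos(a),np.sin(a);R=np.array([[c,-s,0],[s,c,0],[0,0,1]])@R0
        move_straight([.509,-.289,.262],R,v=.06); wait(.3); st("over")
cv2.imwrite("pics/side2.png",cv2.resize(capture("side")[150:350,240:440,::-1],None,fx=3,fy=3,interpolation=cv2.INTER_CUBIC))
E
```

```text
False
slide 20.22 [ 0.594  -0.0998  0.262 ] [-0.44 -0.45 -6.22] [-0.02  0.04 -0.03] 0.0086 59.2
False
off 22.57 [ 0.594  -0.2398  0.2621] [-1.41  1.02 -6.17] [-0.01  0.01 -0.02] 0.0087 59.2
over 24.65 [ 0.5091 -0.2889  0.262 ] [-0.26  0.46 -5.83] [-0.03 -0.02 -0.  ] 0.0087 59.2
```

View pics/side2.png

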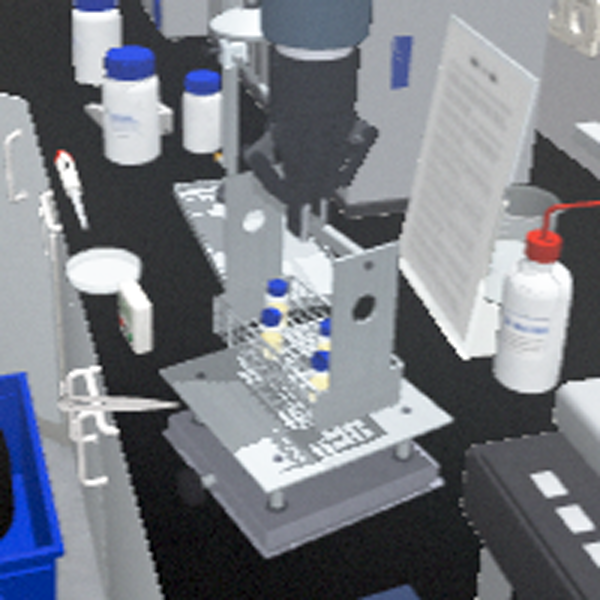

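The basket hangs level over the plate with all four vials upright. I'll lower it slowly until contact.

```bash
python3 - <<'E'
from h import *
move_straight([.509,-.289,.238],v=.03); wait(.3); st("near")
hit=move_straight([.509,-.289,.215],v=.008,threshold=3); st(hit)
p=observe()["tool_pos"]
wait(.2); st("rest")
if hit:
    if observe()["contact_force"][2]<-2: move_straight([p[0],p[1],p[2]-.0006],v=.005); wait(.2); st("seated")
    cv2.imwrite("pics/s3.png",capture("side")[:,:,::-1])
E
```

```text
near 25.95 [ 0.509  -0.289   0.2381] [-0.59 -1.34 -5.82] [-0.03  0.05 -0.  ] 0.0086 59.2
True 27.14 [ 0.5093 -0.2889  0.231 ] [ 2.29 -1.59  2.49] [-0.27 -0.61 -0.02] 0.0089 60.3
rest 27.34 [ 0.5093 -0.2888  0.2305] [ 2.99 -1.15  5.14] [-0.62 -1.09  0.02] 0.0086 60.7
```

The basket is seated with about 11 N on the plate, and the contact height matches the measured 0.080. Releasing now.

```bash
python3 - <<'E'
from h import *
move_straight([.5093,-.2888,.2298+.0012],v=.005); st("ease")
move_gripper(0.05); st("open")
move_straight([.5093,-.2888,.36],v=.08); wait(.5); st("up")
cv2.imwrite("pics/side3.png",cv2.resize(capture("side")[150:350,240:440,::-1],None,fx=3,fy=3,interpolation=cv2.INTER_CUBIC))
E
```

```text
ease 28.04 [ 0.5093 -0.2888  0.2308] [ 3.29 -2.28  1.97] [-0.9  -1.23  0.05] 0.0086 60.4
open 28.52 [ 0.509  -0.2886  0.2307] [-0.07 -0.44  1.  ] [ 0.   -0.02 -0.02] 0.0497 0.0
up 30.78 [ 0.5093 -0.2888  0.36  ] [-0.43  0.61 -0.47] [ 0.03 -0.01  0.01] 0.0497 0.0
```

View pics/side3.png

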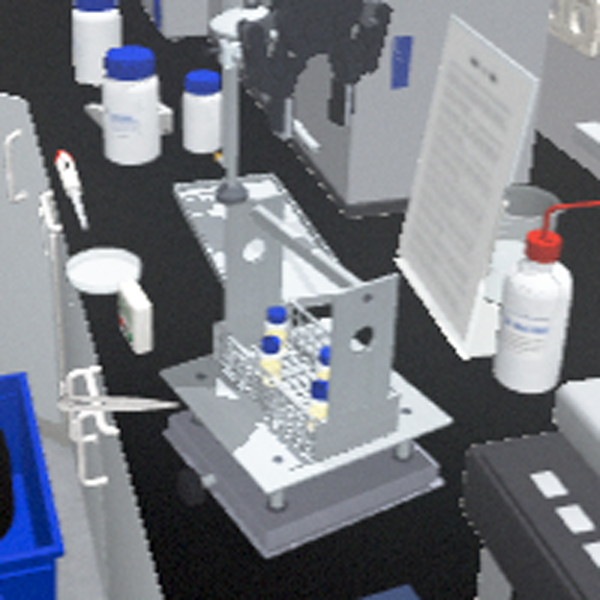

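The basket stands centred on the plate with four upright vials, and the gripper is clear of it.

```bash
python3 -c "
from plant import *
print(job_done())"
```

```text
the job is handed in; nothing more can be done
None
```

The basket stands released in the middle of the lift plate with all four vials upright and no bystander visibly moved; I handed the job in at about 31 s, and the hand-in call returned no verdict.

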